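# Slide the stationery tray into its bay past the sprung door

### The job

Put the little red stationery tray away in its bay under the monitor riser: hook the sprung blue door open with one fingertip and, still holding it open, push the tray along the runner with the other so that its front end goes well in past the door's edge, then push the tray fully home against the back of the bay and let the door swing shut behind it. Only push with the fingertips, never pick the tray up, and leave the mouse, eraser and glue stick where they are.

Things in the scene. Friction and masses are not known exactly. Their poses are not given: they have to be found in the camera images.
- riser: Fixed wooden monitor riser. Origin on the desk, on the middle line of the tray's runner, in the plane of the shut door; x points along the runner into the bay (away from the robot), y left, z up. Its top board (z 52 to 64 mm, y +-280) begins only at x = 46 mm, so the bay is open from above between door and board. Books on it (to z 102) stay at x > 95, |y| > 115 mm.
- runner (a point): Start of the tray's runner, near the robot (riser x = -180 mm, 4 mm above the desk). White board 4 mm thick, riser x -180 to 85 mm, between two low aluminium guide strips: inner faces at riser y = +-30 mm, tops 14 mm above the desk.
- bay_stop (a point): Middle of the back stop's face inside the bay (riser x = 80 mm, 30 mm above the desk). The bay lies between two wooden cheeks, inner faces at riser y = 41 and -38 mm, riser x 6 to 201 mm, 52 mm high.
- door_hinge (a joint): Hinge of the blue door, vertical axis at riser x = 0, y = 36 mm. 0 = shut across the mouth of the bay; grows as the door swings towards the robot and to the left; 1.57 = pointing back along the runner's left side; stop at 2.0 rad. A spring shuts it (0.026 N m when shut, 0.05 N m at 1.57), softly damped, in about a second.
- door: Blue door leaf, a plain plate 5 mm thick, z 16 to 50 mm above the desk. Origin on the hinge axis at desk height; it runs along its own -y from 4 to 70 mm, centred on its own x = 0; its +x face looks into the bay. A fingertip can reach behind it from above, over its top edge. It sweeps 70 mm round the hinge: while it opens, the tray's front must be at riser x < -70 mm.
- door_edge (a point): Middle of the leaf's free vertical edge, 70 mm from the hinge axis, 33 mm above the desk.
- tray: Red open stationery tray with eraser, sharpener and clips in it (all one piece), 50 mm long (its x) x 56 wide (y) x 26 high, 0.11 to 0.22 kg. Origin at the centre of its underside, x towards the bay. It stands on the runner (underside 4, rim 30 mm above the desk), 2 mm play to each guide strip, and slides freely; the shut door blocks it.
- tray_front (a point): Middle of the tray's front face (towards the bay), 13 mm above its underside. Riser x = 80 mm when fully home.
- tray_rear (a point): Middle of the tray's rear face (towards the robot), 13 mm above its underside: the face to push. Riser x = 30 mm when fully home.
- mouse: Silver computer mouse, 100 x 57 x 32 mm, origin under its centre: leave alone.
- eraser: White eraser in a green sleeve, 55 x 22 x 12 mm, origin under its centre: leave alone.
- glue_stick: Yellow glue stick standing upright, 25 mm diameter x 62 mm high, origin under its centre: leave alone.
Mind the look-alikes: they are no part of the job. Of the things like the tray, leave any that is white; of the rest the smaller one is meant.

How it is judged:
By the outcome, as a careful person would: the job done as asked, in the order asked, and still so for the second after the job is handed in, with the robot touching nothing.
It also fails if it takes over 72 s, if anything falls off the work surface, if the arm or the gripper's body presses on something with over 40 N, if the wrist force passes 120 N, or if a joint passes its speed limit or range.

### The arm

A 7-joint arm with a two-finger parallel gripper is mounted at the origin on the work surface. World frame = base frame: x ahead of the robot, y to its left, z up, the work surface at z = 0. Lengths are in m, angles in rad, forces in N, time in s.
With the tool pointing down it reaches from about 0.4 to 0.875 m from the base axis. Payload 4.4 kg.
Tool frame: the origin (TCP) lies at the very end of the fingers, on their centre line; the grasp point (between the pads) lies behind it (r.grip_depth is the x of the grasp point in the tool frame, in m); x points along the fingers, z is the direction in which the jaws open and shut, and the axes are right-handed (so a half turn about x gives the same grasp; the last joint's range is limited). The gripper opens to 85 mm and grips with 20 to 120 N. Pads are 22 mm wide; open, the fingers measure 114 mm over their backs; the gripper's body (76 mm by 85 mm) begins 54 mm behind the grasp point. The pads swing forward as they close: fully open they stand 13 mm farther back than shut.
Start: joints at [-1.304, 0.628, 0.038, 1.517, -0.027, 0.996, -0.02], TCP at [0.212, 0.614, 0.231] pointing down, gripper open.
Joint ranges: [-3.06, 3.06], [-0.37, 2.12], [-1.25, 1.32], [0.18, 2.47], [-1.1, 4.24], [0.23, 1.98], [-2.94, 2.94]. Speed limits (rad/s): [2.57, 2.57, 3.14, 3.14, 3.14, 3.14, 3.14].

### API

Orientations are given as a unit quaternion [w, x, y, z].
In Python, from station import state, eyes, order, r gives the robot as it stands. The module is installed in compiled form; this text tells all that it offers.
- The arm moves only by the tool carry_out, never from a script. Its arguments are lists of equal length, an entry for each row: "delta_pos": the shift along the tool's x, y, z in cm, a list of three; "rotation": the turn, a rotation vector about the tool's x, y, z in degrees, a list of three; "gripper": the closure, from 0 (fully open) to 1 (shut). A call has 1 to 20 rows; each row is the pose to reach, as a shift and turn from the pose commanded when the call began, along the tool's axes at that moment; what a row does not reach only later rows make up. A row lasts 1/12 s, in which the tool goes at most 41.7 mm and 7.16 degrees, less where a joint would pass 70% of its speed; a pose out of reach is approached as far as the arm can. A call with a gripper value outside its range is refused whole. The fingers move at their own pace and stop on an object; "force" is the grip in N (left out, the last holds). Time passes only in rows, so rows that repeat a pose let the fingers close. It gives the time, the measured TCP pose, the force and the opening at its end, in the units of the state.
- state(): the state, without advancing time (a new reading comes with each control period).
- eyes.snapshot(name): name is "scene" or "top" or "wrist"; returns (picture, depth): 480x640x3 uint8, red, green, blue; 480x640 float32, m along the optical axis (not along the pixel's ray), 0 where there is no reading.
- eyes.camera_model(name): a dict with "fx", "fy", "cx", "cy" (pixels), "world_from_camera" (4x4, takes a point from camera to world coordinates); the wrist camera has in their place "tool_from_camera" (4x4, takes a point from camera to tool coordinates, whose origin is the TCP and whose axes are the tool frame's). Camera axes: x right, y down, z forward; pixel columns grow to the right and rows downward; lengths in m; the calibration is good to about 2 mm. A picture is of the moment at which its call begins: read the wrist's pose just before it. camera_model takes no time and is no camera call.
- order.finish_job(): hands the job in, once; it reports no verdict.
The state is a dict: "time_s": time; "joints": joint angles; "joint_vel": joint speeds; "joint_efforts": joint torques, N m; "tcp_pos": TCP position; "ee_rot": TCP orientation; "contact_force": force on the tool from outside, world axes, zero at the start; "moment": the same for the moment, N m; "opening": finger opening in m.
Only numpy, scipy, OpenCV 4.12 (cv2) and the standard library are available. Lean on these libraries where they do the work, as an engineer would, in place of code of your own. Each camera call takes 0.05 s, during which the arm holds its last target. There are 200 camera calls.

## Working session

There is one attempt and no reset: what is moved stays moved. The work goes in short steps, Python scripts to look and compute and a tool call to move; the robot and the scene stay as the last step left them, time stands still between calls to the robot, and variables do not carry over. Pictures are saved under pics/ and viewed, about 8 in all and at most 12, crops included, and the job is handed in when it is done.

Besides the shell and the picture viewer there is one more tool, called after "Request:" as name(argument=value, ...), one argument or row to a line, values as JSON. carry_out: Moves the arm, as the interface text tells. Its arguments: {"type":"object","properties":{"delta_pos":{"type":"array","items":{"type":"array","items":{"type":"number"}}},"rotation":{"type":"array","items":{"type":"array","items":{"type":"number"}}},"gripper":{"type":"array","items":{"type":"number"}},"force":{"type":"number"}},"required":["delta_pos","rotation","gripper"]}

```bash
mkdir -p pics; cat > h.py <<'E'
import numpy as np, cv2
from station import state, eyes, order, r
from scipy.spatial.transform import Rotation as R
def rot(q): return R.from_quat([q[1],q[2],q[3],q[0]])
def T():
    s=state(); M=np.eye(4); M[:3,:3]=rot(s['ee_rot']).as_matrix(); M[:3,3]=s['tcp_pos']; return M
def snap(n):
    Tw=T(); p,d=eyes.snapshot(n); m=eyes.camera_model(n)
    W=m['world_from_camera'] if 'world_from_camera' in m else Tw@np.array(m['tool_from_camera'])
    np.savez(f'{n}.npz',p=p,d=d,W=W,K=[m['fx'],m['fy'],m['cx'],m['cy']]); return p,d
def px(n,u,v,d=None):
    f=np.load(f'{n}.npz'); fx,fy,cx,cy=f['K']
    z=np.median(f['d'][v-1:v+2,u-1:u+2]) if d is None else d
    return (f['W']@[(u-cx)/fx*z,(v-cy)/fy*z,z,1])[:3]
def ray(n,u,v,zz):
    f=np.load(f'{n}.npz'); fx,fy,cx,cy=f['K']; W=f['W']
    d=W[:3,:3]@[(u-cx)/fx,(v-cy)/fy,1]; return W[:3,3]+d*(zz-W[2,3])/d[2]
def save(name,p): cv2.imwrite('pics/'+name,p[...,::-1])
E
python3 - <<'E'
from h import *
for n in('scene','top'):
    p,d=snap(n); save(n+'1.png',p)
    f=np.load(n+'.npz'); print(n,f['W'].round(3).tolist(),f['K'])
s=state(); print(s); print(T().round(3)); print(r.grip_depth, eyes.camera_model('wrist'))
E
```

```text
scene [[0.641, 0.464, -0.612, 1.067], [0.768, -0.407, 0.495, -0.397], [-0.02, -0.787, -0.617, 0.572], [0.0, 0.0, 0.0, 1.0]] [466.05303324 466.05303324 315.66674445 244.78450527]
top [[-0.003, -0.992, 0.13, 0.411], [-1.0, 0.001, -0.014, 0.055], [0.014, -0.13, -0.991, 0.847], [0.0, 0.0, 0.0, 1.0]] [470.31012235 470.31012235 327.33696289 250.04464879]
{'time_s': 0.1, 'joints': array([-1.30380306,  0.62927274,  0.03842135,  1.51828141, -0.02698337,
        0.99629326, -0.0199594 ]), 'joint_vel': array([-0.00010739, -0.00237271,  0.00013244, -0.0027898 ,  0.00059841,
       -0.00098061, -0.00035366]), 'joint_efforts': array([ 3.18575861e-03, -5.64540267e+01,  1.23038460e+00, -1.93978643e+01,
        1.12113700e-02,  5.38243738e-03, -9.31308108e-06]), 'tcp_pos': array([0.2121225 , 0.61381291, 0.23046395]), 'ee_rot': array([ 0.57539832, -0.41066047,  0.57639106,  0.4099367 ]), 'contact_force': array([-0.42106795, -0.31825221,  0.12673418]), 'moment': array([-0.02434301, -0.00995967, -0.03707557]), 'opening': 0.08533466938379197}
[[-0.001 -0.945  0.327  0.212]
 [-0.002  0.327  0.945  0.614]
 [-1.    -0.    -0.002  0.23 ]
 [ 0.     0.     0.     1.   ]]
-0.0187 {'fx': 417.61837529852335, 'fy': 417.61837529852335, 'cx': 311.78422687314423, 'cy': 236.44817984309708, 'tool_from_camera': array([[ 6.92952514e-05, -2.63947489e-01,  9.64537049e-01,
        -1.42161544e-01],
       [ 3.65679412e-04, -9.64536980e-01, -2.63947497e-01,
         6.68030855e-02],
       [ 9.99999931e-01,  3.71001649e-04,  2.96823303e-05,
         2.63190050e-04],
       [ 0.00000000e+00,  0.00000000e+00,  0.00000000e+00,
         1.00000000e+00]])}
```

View pics/scene1.png

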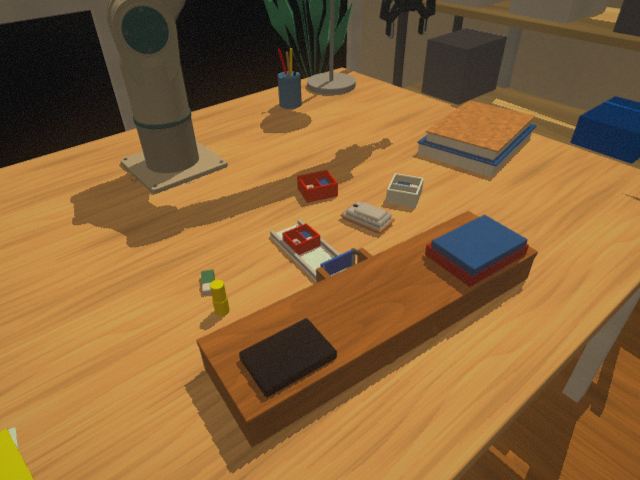

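View pics/top1.png

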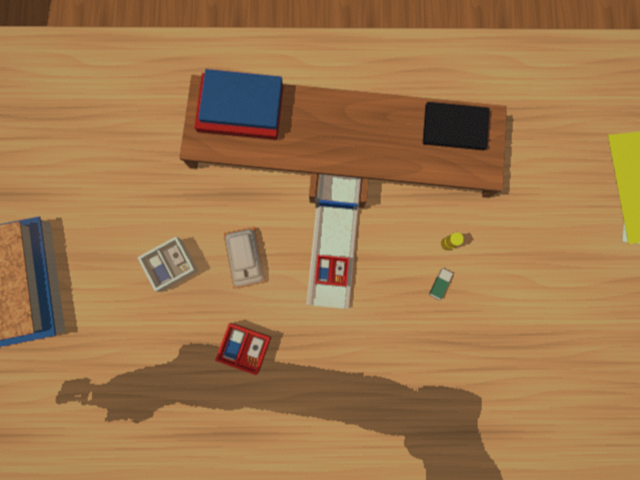

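The scene view shows the small red tray on the white runner at about (302,237), with the blue door at about (340,263). In the top view the tray is at (332,270), the door line at v≈204 (u 318–358) and the runner's near end at v≈305. The larger red tray at (243,348) and the white one are decoys.

```bash
python3 - <<'E'
from h import *
p=np.load('top.npz')['p']; q=np.load('scene.npz')['p']
a=cv2.resize(p[165:315,290:380],None,fx=4,fy=4,interpolation=cv2.INTER_CUBIC)
b=cv2.resize(q[215:285,260:380],None,fx=3.6,fy=3.6,interpolation=cv2.INTER_CUBIC)
c=np.zeros((600,800,3),np.uint8); c[:a.shape[0],:a.shape[1]]=a; c[:b.shape[0],364:364+b.shape[1]]=b
w,_=snap('wrist'); c[270:600,364:800]=cv2.resize(w,(436,330)); save('crop1.png',c)
E
```

```text
(no output)
```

View pics/crop1.png

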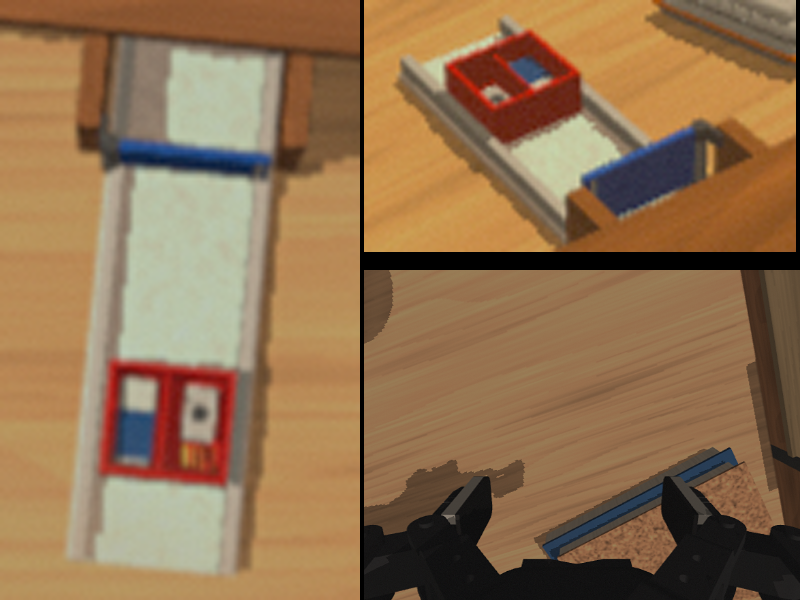

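The crop shows the tray rim corners at crop (110,360), (240,368), (228,487), (100,476). The door's top edge runs (118,150)–(270,160), and the near ends of the guide strips are at (68,558) and (238,573).

```bash
python3 - <<'E'
from h import *
P=lambda u,v,z: ray('top',290+u/4,165+v/4,z)
D=lambda u,v: px('top',round(290+u/4),round(165+v/4))
c=[P(110,360,.03),P(240,368,.03),P(228,487,.03),P(100,476,.03)]
print('tray',np.round(c,4).tolist(),'ctr',np.mean(c,0).round(4))
dl,dr=P(118,146,.05),P(270,160,.05); print('door',dl.round(4),dr.round(4),np.linalg.norm(dl-dr))
rl,rr=P(68,558,.014),P(238,573,.014); print('runner',rl.round(4),rr.round(4),np.linalg.norm(rl-rr))
for n,u,v in [('rimL',105,420),('rimR',233,430),('doorm',194,153),('runner',180,280),('runner2',150,530),('stripL',90,400),('stripR',255,330),('board',180,10),('cheekR',297,100),('traymid',168,425),('er',135,430),('sh',200,410)]: print(n,D(u,v).round(4))
# scene view rays of the tray & door, cross-check
S=lambda u,v,z: ray('scene',260+(u-364)/3.6,215+v/3.6,z)
print('scene tray rim', [S(*q,.03).round(4).tolist() for q in [(446,67),(532,31),(580,77),(500,108)]])
print('scene door top ends', S(584,180,.05).round(4),S(697,125,.05).round(4))
# riser board front edge line from depth (z~.064) in top
f=np.load('top.npz');W=f['W'];fx,fy,cx,cy=f['K'];d=f['d'];v,u=np.mgrid[:480,:640]
X=np.stack([(u-cx)/fx*d,(v-cy)/fy*d,d,np.ones_like(d)],-1)@W.T
m=(abs(X[...,2]-.064)<.006)&(u>180)&(u<510)&(v>70)&(v<200)
pts=X[m][:,:2]; box=cv2.minAreaRect(pts.astype(np.float32)); print('board',box, cv2.boxPoints(box).round(4).tolist())
m=(X[...,2]>.04)&(X[...,2]<.06)&(u>315)&(u<360)&(v>196)&(v<212)
print('door pts',m.sum(),cv2.minAreaRect(X[m][:,:2].astype(np.float32)))
E
```

```text
tray [[0.5097, 0.0604, 0.03], [0.5061, 0.0035, 0.03], [0.4541, 0.0092, 0.03], [0.459, 0.0648, 0.03]] ctr [0.4822 0.0345 0.03  ]
door [0.6007 0.0568 0.05  ] [ 0.5945 -0.0091  0.05  ] 0.0661384508522256
runner [0.4239 0.079  0.014 ] [0.4171 0.0043 0.014 ] 0.07507767919645185
rimL [0.4835 0.0631 0.0284]
rimR [0.4809 0.0064 0.0158]
doorm [0.5982 0.0247 0.049 ]
runner [0.5496 0.0288 0.0027]
runner2 [0.4355 0.0419 0.0031]
stripL [0.4938 0.0703 0.0126]
stripR [ 0.5258 -0.0057  0.0019]
board [0.6564 0.03   0.0635]
cheekR [ 0.6208 -0.0206  0.0514]
traymid [0.4835 0.0346 0.007 ]
er [0.4807 0.049  0.0197]
sh [0.4879 0.0207 0.0173]
scene tray rim [[0.4599, 0.0117, 0.03], [0.4647, 0.0677, 0.03], [0.5147, 0.0603, 0.03], [0.5075, 0.0115, 0.03]]
scene door top ends [ 0.5986 -0.0078  0.05  ] [0.6036 0.0615 0.05  ]
board ((0.7211240530014038, 0.012434720993041992), (0.561540424823761, 0.1567794680595398), 84.27767944335938) [[0.6151000261306763, -0.2590999901294708], [0.7710999846458435, -0.27480000257492065], [0.8270999789237976, 0.2840000092983246], [0.6711000204086304, 0.2996000051498413]]
door pts 175 ((0.5982736945152283, 0.0275912806391716), (0.07283498346805573, 0.01060505025088787), 81.56157684326172)
```

```bash
cat >> h.py <<'E'
# riser frame
O=np.array([.5973,.0249]); yaw=np.deg2rad(-5.72)
Rr=np.array([[np.cos(yaw),-np.sin(yaw)],[np.sin(yaw),np.cos(yaw)]])
def riser(p): return Rr.T@(np.asarray(p)[:2]-O)
def world(q): return O+Rr@np.asarray(q)
def tips():
    f=np.load('wrist.npz'); fx,fy,cx,cy=f['K'];d=f['d'];v,u=np.mgrid[:480,:640]
    C=np.array(eyes.camera_model('wrist')['tool_from_camera'])
    X=np.stack([(u-cx)/fx*d,(v-cy)/fy*d,d,np.ones_like(d)],-1)@C.T
    m=(d>0.01)&(X[...,0]>-.05)&(X[...,0]<.03)&(abs(X[...,2])<.07)&(abs(X[...,1])<.03)
    for s in(1,-1):
        q=X[m&(X[...,2]*s>0)][:,:3]; t=q[q[:,0]>q[:,0].max()-.006]
        print('tip',s,'maxx',q[:,0].max().round(4),'y',t[:,1].min().round(4),t[:,1].max().round(4),'z',t[:,2].min().round(4),t[:,2].max().round(4))
def goal(tip_xy_r,z,zyaw_r,tilt=0):
    """TCP target (riser xy in m, world z, tool-z yaw in riser deg) -> delta cm in tool axes, rotvec deg from the present pose"""
    M=T(); a=np.deg2rad(zyaw_r)+yaw
    zz=np.array([np.cos(a),np.sin(a),0]); xx=np.array([0,0,-1.]); G=np.stack([xx,np.cross(zz,xx),zz],1)
    if tilt: G=G@R.from_rotvec([0,np.deg2rad(tilt),0]).as_matrix()
    t=np.r_[world(tip_xy_r),z]
    d=M[:3,:3].T@(t-M[:3,3])*100; rv=np.degrees(R.from_matrix(M[:3,:3].T@G).as_rotvec())
    print('delta',d.round(2),'rot',rv.round(1)); return d,rv
def where():
    s=state(); M=T(); zz=M[:3,2]; a=np.degrees(np.arctan2(zz[1],zz[0])-yaw)
    print('t',round(s['time_s'],2),'riser',(riser(M[:3,3])*1000).round(1),'z',round(M[2,3]*1000,1),'yaw',round(a,1),'open',round(s['opening']*1000,1),'F',np.round(s['contact_force'],1),'j7',round(s['joints'][6],2),'tilt',(M[2,2]*57.3).round(1))
E
python3 - <<'E'
from h import *
tips(); where()
goal([-.035,-.02],.10,0)
E
```

```text
tip 1 maxx -0.0123 y -0.0107 0.0114 z 0.0424 0.0495
tip -1 maxx -0.0117 y -0.0111 0.0115 z -0.0489 -0.0419
t 0.15 riser [-441.9  547.7] z 230.6 yaw 76.7 open 85.1 F [-0.4 -0.1  0.7] j7 -0.02 tilt -0.1
delta [ 13.12 -52.7  -45.82] rot [76.7 -0.1  0.1]
```

Request:
carry_out(
  delta_pos=[
    [13.1, -52.7, -45.8],
    [13.1, -52.7, -45.8],
    [13.1, -52.7, -45.8],
    [13.1, -52.7, -45.8],
    [13.1, -52.7, -45.8],
    [13.1, -52.7, -45.8],
    [13.1, -52.7, -45.8],
    [13.1, -52.7, -45.8],
    [13.1, -52.7, -45.8],
    [13.1, -52.7, -45.8],
    [13.1, -52.7, -45.8],
    [13.1, -52.7, -45.8],
    [13.1, -52.7, -45.8],
    [13.1, -52.7, -45.8],
    [13.1, -52.7, -45.8],
    [13.1, -52.7, -45.8],
    [13.1, -52.7, -45.8],
    [13.1, -52.7, -45.8],
    [13.1, -52.7, -45.8],
    [13.1, -52.7, -45.8],
  ],
  rotation=[
    [76.7, 0, 0],
    [76.7, 0, 0],
    [76.7, 0, 0],
    [76.7, 0, 0],
    [76.7, 0, 0],
    [76.7, 0, 0],
    [76.7, 0, 0],
    [76.7, 0, 0],
    [76.7, 0, 0],
    [76.7, 0, 0],
    [76.7, 0, 0],
    [76.7, 0, 0],
    [76.7, 0, 0],
    [76.7, 0, 0],
    [76.7, 0, 0],
    [76.7, 0, 0],
    [76.7, 0, 0],
    [76.7, 0, 0],
    [76.7, 0, 0],
    [76.7, 0, 0],
  ],
  gripper=[0, 0, 0, 0, 0, 0, 0, 0, 0, 0, 0, 0, 0, 0, 0, 0, 0, 0, 0, 0],
)

```text
time_s: 1.82
tcp_pos: [0.5602, 0.0097, 0.0999]
ee_rot: [0.706, 0.036, 0.707, -0.036]
contact_force: [0.6, 0.5, -0.8]
opening: 0.0855
```

```bash
python3 - <<'E'
from h import *
where(); p,d=snap('wrist'); tips(); save('w2.png',p)
goal([-.0275,-.018],.060,0); goal([-.0275,-.018],.024,0)
E
```

```text
t 1.82 riser [-35.4 -18.8] z 99.9 yaw -0.1 open 85.5 F [ 0.6  0.5 -0.8] j7 0.13 tilt -0.1
tip 1 maxx -0.0118 y -0.011 0.0117 z 0.0419 0.0491
tip -1 maxx -0.0116 y -0.0104 0.0115 z -0.0498 -0.0423
delta [ 4.01 -0.04  0.83] rot [ 0.  -0.1 -0.1]
delta [ 7.61 -0.05  0.83] rot [ 0.  -0.1 -0.1]
```

View pics/w2.png

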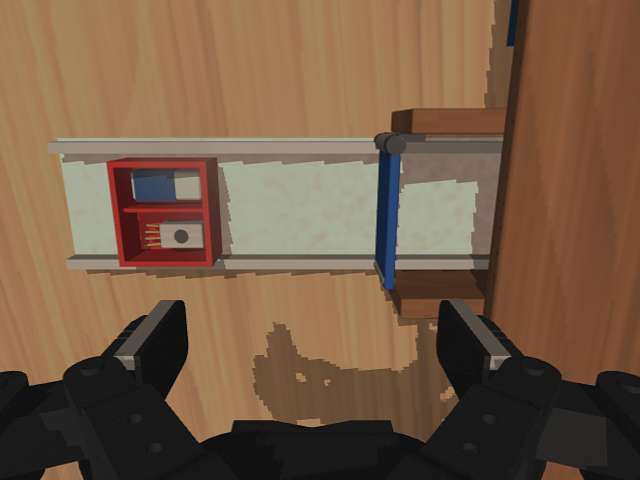

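The wrist view shows the tray rim corners at (110,163), (216,158), (218,263), (120,265), the door top from (393,150) to (387,288), and the board's front edge at u≈505.

```bash
python3 - <<'E'
from h import *
for n,u,v,z in [('t1',110,163,.03),('t2',216,158,.03),('t3',218,263,.03),('t4',120,265,.03),('door free end',387,286,.05),('door hinge end',393,152,.05),('hingepin',390,143,.052),('strip start L',50,146,.014),('strip start R',68,263,.014),('board',505,200,.064),('cheekR corner',400,292,.052)]:
    q=ray('wrist',u,v,z); e=px('wrist',u,v); print(n,(riser(q)*1000).round(1),'depth z',(e[2]*1000).round(1))
E
```

```text
t1 [-136.9   28.5] depth z 29.5
t2 [-83.5  31. ] depth z 3.9
t3 [-85.8 -24.5] depth z 13.5
t4 [-138.5  -25.6] depth z 29.8
door free end [  1.5 -29.7] depth z 49.7
door hinge end [ 1.2 35.2] depth z 49.3
hingepin [-0.7 39.2] depth z 49.4
strip start L [-175.5   36.1] depth z 13.8
strip start R [-176.1  -29.9] depth z 13.8
board [47.9 15.7] depth z 62.0
cheekR corner [  7.6 -32. ] depth z 42.8
```

Request:
carry_out(
  delta_pos=[
    [0, 0.1, 0.9],
    [2, 0.1, 0.9],
    [4, 0.1, 0.9],
    [6, 0.1, 0.9],
    [7.5, 0.1, 0.9],
    [7.5, 0.1, 0.9],
    [7.5, 0.1, 0.9],
  ],
  rotation=[
    [0, 0, 0],
    [0, 0, 0],
    [0, 0, 0],
    [0, 0, 0],
    [0, 0, 0],
    [0, 0, 0],
    [0, 0, 0],
  ],
  gripper=[0, 0, 0, 0, 0, 0, 0],
)

```text
time_s: 2.45
tcp_pos: [0.5689, 0.0114, 0.0251]
ee_rot: [0.706, 0.035, 0.707, -0.034]
contact_force: [-0.1, 0.0, 0.6]
opening: 0.0854
```

```bash
cat >> h.py <<'E'
O=O+Rr@[.001,.0015]
Dt=.0855+.007
def hook(theta,s,yw,D=Dt,gap=0):
    """TCP (riser) so that the +z finger bears on the leaf's inner face at s"""
    n=np.array([np.cos(theta),-np.sin(theta)]); u=np.array([-np.sin(theta),-np.cos(theta)])
    a=np.deg2rad(yw); j=np.array([np.cos(a),np.sin(a)]); k=np.array([-j[1],j[0]])
    H=np.array([0,.036])+s*u+n*(.0025+gap+.0035*abs(n@j)+.011*abs(n@k)); return H,H-j*D/2,H-j*D
E
python3 - <<'E'
from h import *
where()
M=T()
for th,s,yw in [(0,.054,0),(.2,.055,0),(.4,.055,1),(.6,.056,3),(.8,.056,5),(1.0,.057,8),(1.2,.058,10),(1.4,.06,12),(1.6,.061,14),(1.75,.063,15),(1.9,.063,15)]:
    H,C,P=hook(th,s,yw); print(th,'H',(H*1000).round(),'P',(P*1000).round(),end=' '); goal(C,.025,yw)
E
```

```text
t 2.45 riser [-27.9 -17.7] z 25.1 yaw 0.1 open 85.4 F [-0.1  0.   0.6] j7 0.16 tilt -0.1
0 H [  6. -18.] P [-87. -18.] delta [ 0.01 -0.02 -1.23] rot [ 0.1 -0.1 -0. ]
0.2 H [ -3. -20.] P [-95. -20.] delta [ 0.01 -0.17 -2.13] rot [ 0.1 -0.1 -0. ]
0.4 H [-12. -19.] P [-105.  -20.] delta [ 0.01 -0.16 -3.04] rot [-0.9 -0.1 -0. ]
0.6 H [-22. -17.] P [-114.  -22.] delta [ 0.02 -0.16 -4.  ] rot [-2.9 -0.1 -0. ]
0.8 H [-31. -13.] P [-123.  -21.] delta [ 0.02  0.13 -4.91] rot [-4.9 -0.1 -0. ]
1.0 H [-40.  -7.] P [-132.  -19.] delta [ 0.02  0.49 -5.83] rot [-7.9 -0.1 -0. ]
1.2 H [-49.   2.] P [-140.  -14.] delta [ 0.02  1.18 -6.66] rot [-9.9 -0.1 -0. ]
1.4 H [-57.  12.] P [-147.   -7.] delta [ 0.02  2.06 -7.41] rot [-11.9  -0.1  -0. ]
1.6 H [-61.  24.] P [-151.    1.] delta [ 0.03  3.04 -7.83] rot [-13.9  -0.1  -0. ]
1.75 H [-64.  34.] P [-154.   10.] delta [ 0.03  3.94 -8.11] rot [-14.9  -0.1  -0.1]
1.9 H [-64.  44.] P [-153.   20.] delta [ 0.03  4.94 -8.06] rot [-14.9  -0.1  -0.1]
```

Request:
carry_out(
  delta_pos=[
    [0, 0, -0.6],
    [0, 0, -1.2],
    [0, -0.1, -1.7],
    [0, -0.2, -2.1],
    [0, -0.2, -2.6],
    [0, -0.2, -3.0],
    [0, -0.2, -3.5],
    [0, -0.2, -4.0],
    [0, 0, -4.5],
    [0, 0.1, -4.9],
    [0, 0.3, -5.4],
    [0, 0.5, -5.8],
    [0, 0.8, -6.2],
    [0, 1.2, -6.7],
    [0, 1.6, -7.0],
    [0, 2.1, -7.4],
    [0, 2.6, -7.6],
    [0, 3.0, -7.8],
    [0, 3.4, -8.0],
    [0, 3.9, -8.1],
  ],
  rotation=[
    [0, 0, 0],
    [0, 0, 0],
    [0, 0, 0],
    [0, 0, 0],
    [0, 0, 0],
    [-1, 0, 0],
    [-2, 0, 0],
    [-3, 0, 0],
    [-4, 0, 0],
    [-5, 0, 0],
    [-6, 0, 0],
    [-8, 0, 0],
    [-9, 0, 0],
    [-10, 0, 0],
    [-11, 0, 0],
    [-12, 0, 0],
    [-13, 0, 0],
    [-14, 0, 0],
    [-14, 0, 0],
    [-15, 0, 0],
  ],
  gripper=[0, 0, 0, 0, 0, 0, 0, 0, 0, 0, 0, 0, 0, 0, 0, 0, 0, 0, 0, 0],
)

```text
time_s: 4.12
tcp_pos: [0.4927, 0.0566, 0.0253]
ee_rot: [0.705, -0.057, 0.705, 0.057]
contact_force: [0.7, -1.8, -0.1]
opening: 0.0853
```

```bash
python3 - <<'E'
from h import *
where(); p,d=snap('wrist'); tips(); save('w3.png',p)
for yw in (15,18,20):
  H,C,P=hook(1.9,.063,yw); print(H,P);goal(C,.025,yw)
E
```

```text
t 4.12 riser [-108.2   19.6] z 25.3 yaw 15.0 open 85.3 F [ 0.7 -1.8 -0.1] j7 0.28 tilt -0.0
tip 1 maxx 0.0281 y -0.03 0.03 z 0.0001 0.07
tip -1 maxx 0.0279 y -0.03 0.03 z -0.07 -0.0003
[-0.0640086   0.04351234] [-0.15335673  0.01957158]
delta [0.02 1.02 0.24] rot [ 0.1 -0.  -0.1]
[-0.06394916  0.04368632] [-0.15192188  0.01510225]
delta [0.02 0.79 0.26] rot [-2.9 -0.  -0.1]
[-0.06390415  0.04381806] [-0.15082572  0.01218119]
delta [0.02 0.64 0.28] rot [-4.9 -0.  -0.1]
```

View pics/w3.png

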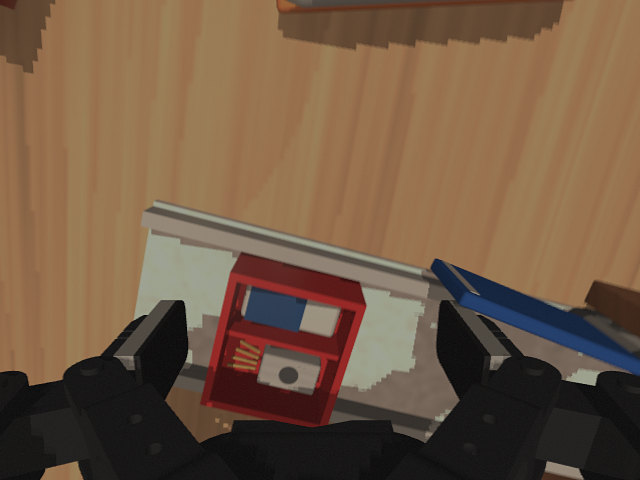

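The wrist view shows the door held open about 1.75 rad on the right finger, its free edge at about (437,262). The tray's rear rim corners are at (237,257) and (203,404), and the left finger is behind them.

```bash
python3 - <<'E'
from h import *
for n,u,v,z in [('rearL',237,256,.03),('rearR',202,405,.03),('frontL',365,300,.03),('frontR',328,426,.03),('door tip',437,262,.05),('door top mid',520,311,.05)]:
    q=ray('wrist',u,v,z); e=px('wrist',u,v); print(n,(riser(q)*1000).round(1),'depth z',(e[2]*1000).round(1), (riser(e)*1000).round(1))
E
```

```text
rearL [-138.9   34.5] depth z 3.9 [-141.5   25. ]
rearR [-139.1  -27.7] depth z 29.1 [-139.2  -28.4]
frontL [-91.4  30.2] depth z 3.9 [-84.9  19.9]
frontR [-89.9 -24.3] depth z 99.5 [-107.9   30.6]
door tip [-79.3  55.3] depth z 20.0 [-67.5  47.8]
door top mid [-49.4  46.9] depth z 45.9 [-46.7  45.6]
```

```bash
python3 - <<'E'
from h import *
H,C,P=hook(1.95,.0615,18); print(H,P);goal(C,.010,18)
# push phase: H fixed, P from here to front=+15
for Px,Py,z in [(-.150,.017,.010),(-.14,.012,.010),(-.13,.007,.010),(-.12,.003,.011),(-.11,0,.012),(-.1,-.003,.013),(-.09,-.004,.014),(-.08,-.004,.016),(-.07,-.004,.017),(-.06,-.004,.018),(-.05,-.004,.018),(-.042,-.004,.018)]:
    j=H-[Px,Py]; D=np.hypot(*j); yw=np.degrees(np.arctan2(j[1],j[0])); a=np.deg2rad(yw)
    ext=.0035*abs(np.cos(a))+.011*abs(np.sin(a))
    print('P',Px,'rear',round((Px+ext)*1000),'yaw',yw.round(1),'open',round((D-.007)*1000,1),end=' '); goal((H+[Px,Py])/2,z,yw)
E
```

```text
[-0.06201632  0.04650659] [-0.14998905  0.01792252]
delta [1.52 1.01 0.52] rot [-2.9 -0.  -0.1]
P -0.15 rear -143 yaw 18.5 open 85.8 delta [1.52 0.97 0.51] rot [-3.4 -0.  -0.1]
P -0.14 rear -132 yaw 23.9 open 78.3 delta [1.52 0.6  0.92] rot [-8.7 -0.  -0.1]
P -0.13 rear -121 yaw 30.2 open 71.6 delta [1.52 0.23 1.34] rot [-15.   -0.   -0.1]
P -0.12 rear -111 yaw 36.9 open 65.5 delta [ 1.42 -0.1   1.77] rot [-21.7  -0.   -0.1]
P -0.11 rear -100 yaw 44.1 open 59.8 delta [ 1.32 -0.37  2.21] rot [-29.   -0.   -0.1]
P -0.1 rear -89 yaw 52.5 open 55.4 delta [ 1.22 -0.65  2.66] rot [-37.4  -0.   -0.1]
P -0.09 rear -79 yaw 61.0 open 50.7 delta [ 1.12 -0.83  3.13] rot [-45.9  -0.   -0.1]
P -0.08 rear -68 yaw 70.4 open 46.6 delta [ 0.92 -0.96  3.61] rot [-55.3  -0.   -0.1]
P -0.07 rear -59 yaw 81.0 open 44.1 delta [ 0.82 -1.09  4.09] rot [-65.9   0.   -0.1]
P -0.06 rear -49 yaw 92.3 open 43.5 delta [ 0.72 -1.22  4.58] rot [-77.1   0.   -0.1]
P -0.05 rear -38 yaw 103.4 open 44.9 delta [ 0.72 -1.35  5.06] rot [-88.2   0.   -0.1]
P -0.042 rear -30 yaw 111.6 open 47.3 delta [ 0.72 -1.45  5.44] rot [-96.5   0.   -0.1]
```

Request:
carry_out(
  delta_pos=[
    [0, 0.5, 0.2],
    [0, 1.0, 0.5],
    [0, 1.0, 0.5],
    [0.5, 1.0, 0.5],
    [1.0, 1.0, 0.5],
    [1.5, 1.0, 0.5],
    [1.5, 1.0, 0.5],
  ],
  rotation=[
    [-1, 0, 0],
    [-3, 0, 0],
    [-3, 0, 0],
    [-3, 0, 0],
    [-3, 0, 0],
    [-3, 0, 0],
    [-3, 0, 0],
  ],
  gripper=[0, 0, 0, 0, 0, 0, 0],
)

```text
time_s: 4.75
tcp_pos: [0.4956, 0.0666, 0.0091]
ee_rot: [0.702, -0.075, 0.704, 0.075]
contact_force: [0.3, -1.5, -0.3]
opening: 0.0855
```

```bash
python3 - <<'E'
from h import *
where(); p,d=snap('wrist'); s,_=snap('scene')
a=cv2.resize(p,(400,300)); b=cv2.resize(s[205:285,255:375],None,fx=3.333,fy=3.333,interpolation=cv2.INTER_CUBIC)[:300,:400]
c=np.zeros((300,800,3),np.uint8); c[:,:400]=a; c[:b.shape[0],400:400+b.shape[1]]=b; save('w4.png',c)
E
```

```text
t 4.75 riser [-106.3   29.9] z 9.1 yaw 17.9 open 85.5 F [ 0.3 -1.5 -0.3] j7 0.3 tilt -0.1
```

View pics/w4.png

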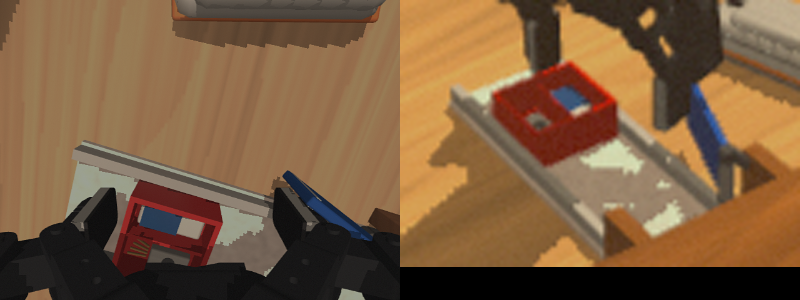

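The composite shows the left finger behind the tray (wrist half, (100,215)) and the right finger on the door's inner face ((290,215)). In the scene half the door is wide open and the tray is undisturbed.

```bash
cat >> h.py <<'E'
H0=np.array([-.062,.0465])
def push(Px,Py,z,H=H0):
    j=H-[Px,Py]; D=np.hypot(*j); yw=np.degrees(np.arctan2(j[1],j[0])); a=np.deg2rad(yw)
    ext=.0035*abs(np.cos(a))+.011*abs(np.sin(a))
    print('P',Px,'rear',round((Px+ext)*1000),'yaw',yw.round(1),'open',round((D-.007)*1000,1),'g',round(1-(D-.007)/.0855,3),end=' '); goal((H+[Px,Py])/2,z,yw)
E
python3 - <<'E'
from h import *
for a in [(-.145,.0145,.010),(-.14,.012,.010),(-.135,.0095,.010),(-.13,.007,.010),(-.125,.005,.011),(-.12,.003,.011),(-.115,.0015,.011)]: push(*a)
E
```

```text
P -0.145 rear -138 yaw 21.1 open 82.0 g 0.041 delta [-0.03 -0.03  0.27] rot [-3.2 -0.1 -0. ]
P -0.14 rear -132 yaw 23.9 open 78.3 g 0.084 delta [-0.03 -0.23  0.47] rot [-5.9 -0.1 -0. ]
P -0.135 rear -127 yaw 26.9 open 74.8 g 0.125 delta [-0.03 -0.42  0.67] rot [-9.  -0.1 -0. ]
P -0.13 rear -121 yaw 30.2 open 71.6 g 0.162 delta [-0.03 -0.62  0.87] rot [-12.2  -0.1  -0. ]
P -0.125 rear -116 yaw 33.4 open 68.4 g 0.2 delta [-0.13 -0.79  1.08] rot [-15.5  -0.1  -0. ]
P -0.12 rear -111 yaw 36.9 open 65.5 g 0.234 delta [-0.13 -0.96  1.28] rot [-18.9  -0.1  -0. ]
P -0.115 rear -105 yaw 40.3 open 62.5 g 0.269 delta [-0.13 -1.11  1.5 ] rot [-22.4  -0.1  -0. ]
```

Request:
carry_out(
  delta_pos=[
    [0, 0, 0.3],
    [0, -0.1, 0.4],
    [0, -0.2, 0.5],
    [0, -0.3, 0.6],
    [0, -0.4, 0.7],
    [0, -0.5, 0.8],
    [0, -0.6, 0.9],
    [-0.1, -0.7, 1.0],
    [-0.1, -0.8, 1.1],
    [-0.1, -0.9, 1.2],
    [-0.1, -1.0, 1.3],
    [-0.1, -1.1, 1.5],
    [-0.1, -1.1, 1.5],
  ],
  rotation=[
    [-3, 0, 0],
    [-4.5, 0, 0],
    [-6, 0, 0],
    [-7.5, 0, 0],
    [-9, 0, 0],
    [-10.5, 0, 0],
    [-12, 0, 0],
    [-14, 0, 0],
    [-15.5, 0, 0],
    [-17, 0, 0],
    [-19, 0, 0],
    [-22, 0, 0],
    [-22, 0, 0],
  ],
  gripper=[0.04, 0.06, 0.08, 0.1, 0.125, 0.14, 0.16, 0.18, 0.2, 0.22, 0.23, 0.27, 0.27],
)

```text
time_s: 5.93
tcp_pos: [0.5143, 0.059, 0.0114]
ee_rot: [0.676, -0.209, 0.675, 0.209]
contact_force: [-1.7, -0.9, -0.5]
opening: 0.0623
```

```bash
python3 - <<'E'
from h import *
where(); p,d=snap('wrist')
s=state(); M=T(); j=Rr.T@M[:2,2]; C=riser(M[:3,3]); D=s['opening']+.007; print('H',C+j*D/2,'P',C-j*D/2)
p2,d2=snap('scene'); a=cv2.resize(p,(400,300)); b=cv2.resize(p2[205:285,255:375],None,fx=3.333,fy=3.333,interpolation=cv2.INTER_CUBIC)[:300,:400]
c=np.zeros((300,800,3),np.uint8); c[:,:400]=a; c[:b.shape[0],400:400+b.shape[1]]=b; save('w5.png',c)
for a in [(-.115,.0015,.011),(-.11,0,.012),(-.105,-.0015,.012),(-.1,-.003,.013),(-.095,-.0035,.013),(-.09,-.004,.014),(-.085,-.004,.015),(-.08,-.004,.016),(-.075,-.004,.016),(-.07,-.004,.017)]: push(*a)
E
```

```text
t 5.93 riser [-86.9  24.2] z 11.4 yaw 40.1 open 62.3 F [-1.7 -0.9 -0.5] j7 0.53 tilt 0.1
H [-0.06030323  0.04643866] P [-0.11352906  0.00184494]
P -0.115 rear -105 yaw 40.3 open 62.5 g 0.269 delta [ 0.04  0.09 -0.13] rot [-0.4  0.1  0.1]
P -0.11 rear -100 yaw 44.1 open 59.8 g 0.3 delta [-0.06 -0.13  0.02] rot [-4.2  0.1  0.1]
P -0.105 rear -94 yaw 48.1 open 57.4 g 0.328 delta [-0.06 -0.35  0.16] rot [-8.2  0.1  0.1]
P -0.1 rear -89 yaw 52.5 open 55.4 g 0.352 delta [-0.16 -0.57  0.31] rot [-12.6   0.1   0.1]
P -0.095 rear -84 yaw 56.6 open 52.9 g 0.381 delta [-0.16 -0.74  0.48] rot [-16.7   0.1   0.1]
P -0.09 rear -79 yaw 61.0 open 50.7 g 0.407 delta [-0.26 -0.92  0.66] rot [-21.1   0.1   0.1]
P -0.085 rear -74 yaw 65.5 open 48.5 g 0.433 delta [-0.36 -1.08  0.85] rot [-25.6   0.1   0.1]
P -0.08 rear -68 yaw 70.4 open 46.6 g 0.455 delta [-0.46 -1.25  1.04] rot [-30.5   0.    0.1]
P -0.075 rear -63 yaw 75.6 open 45.1 g 0.472 delta [-0.46 -1.41  1.23] rot [-35.7   0.    0.1]
P -0.07 rear -59 yaw 81.0 open 44.1 g 0.484 delta [-0.56 -1.57  1.42] rot [-41.1   0.    0.1]
```

View pics/w5.png

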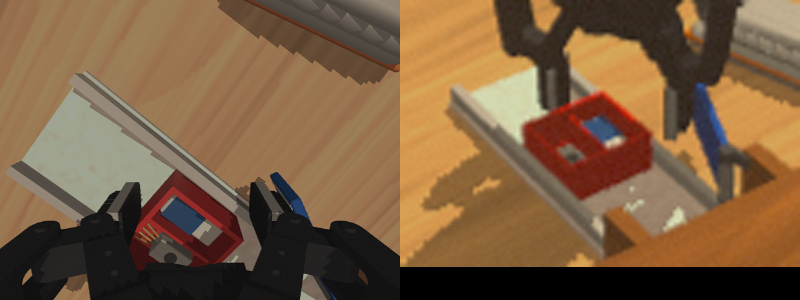

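The composite shows the tray moved forward with the left finger on its rear face, and the door still held wide open by the right finger. It matches the plan.

Request:
carry_out(
  delta_pos=[
    [0, -0.1, 0],
    [-0.1, -0.2, 0.1],
    [-0.1, -0.35, 0.15],
    [-0.1, -0.45, 0.2],
    [-0.15, -0.55, 0.3],
    [-0.15, -0.65, 0.4],
    [-0.2, -0.75, 0.5],
    [-0.2, -0.85, 0.6],
    [-0.25, -0.9, 0.65],
    [-0.3, -1.0, 0.75],
    [-0.35, -1.1, 0.85],
    [-0.4, -1.15, 0.95],
    [-0.45, -1.25, 1.05],
    [-0.45, -1.3, 1.15],
    [-0.45, -1.4, 1.25],
    [-0.5, -1.5, 1.3],
    [-0.55, -1.55, 1.4],
    [-0.55, -1.55, 1.4],
  ],
  rotation=[
    [-4, 0, 0],
    [-6, 0, 0],
    [-8, 0, 0],
    [-10, 0, 0],
    [-12.5, 0, 0],
    [-14.5, 0, 0],
    [-17, 0, 0],
    [-19, 0, 0],
    [-21, 0, 0],
    [-23, 0, 0],
    [-25.5, 0, 0],
    [-28, 0, 0],
    [-30.5, 0, 0],
    [-33, 0, 0],
    [-35.5, 0, 0],
    [-38, 0, 0],
    [-41, 0, 0],
    [-41, 0, 0],
  ],
  gripper=[0.3, 0.315, 0.33, 0.34, 0.35, 0.365, 0.38, 0.395, 0.41, 0.42, 0.43, 0.445, 0.455, 0.465, 0.47, 0.48, 0.485, 0.485],
)

```text
time_s: 7.53
tcp_pos: [0.5342, 0.0541, 0.0168]
ee_rot: [0.56, -0.432, 0.56, 0.432]
contact_force: [-0.0, -0.3, 0.3]
opening: 0.044
```

```bash
python3 - <<'E'
from h import *
where(); p,d=snap('wrist')
s=state(); M=T(); j=Rr.T@M[:2,2]; C=riser(M[:3,3]); D=s['opening']+.007; print('H',C+j*D/2,'P',C-j*D/2)
p2,d2=snap('scene'); a=cv2.resize(p,(400,300)); b=cv2.resize(p2[205:285,255:375],None,fx=3.333,fy=3.333,interpolation=cv2.INTER_CUBIC)[:300,:400]
c=np.zeros((300,800,3),np.uint8); c[:,:400]=a; c[:b.shape[0],400:400+b.shape[1]]=b; save('w6.png',c)
for a in [(-.07,-.004,.017),(-.065,-.004,.0175),(-.06,-.004,.018),(-.055,-.004,.018),(-.05,-.004,.018),(-.045,-.004,.018),(-.04,-.004,.018),(-.035,-.004,.018),(-.03,-.004,.017),(-.02,-.004,.016),(-.01,-.002,.014),(0,-.002,.013),(.01,0,.012),(.021,0,.011)]: push(*a)
E
```

```text
t 7.53 riser [-66.7  21.3] z 16.8 yaw 81.1 open 44.0 F [-0.  -0.3  0.3] j7 0.96 tilt 0.0
H [-0.06272546  0.04687065] P [-0.07081429 -0.00385118]
P -0.07 rear -59 yaw 81.0 open 44.1 g 0.484 delta [-0.02 -0.08 -0.02] rot [-0.1  0.   0. ]
P -0.065 rear -54 yaw 86.6 open 43.6 g 0.49 delta [-0.07 -0.33  0.02] rot [-5.7  0.   0. ]
P -0.06 rear -49 yaw 92.3 open 43.5 g 0.491 delta [-0.12 -0.58  0.06] rot [-11.4   0.    0. ]
P -0.055 rear -44 yaw 97.9 open 44.0 g 0.486 delta [-0.12 -0.82  0.09] rot [-17.   0.   0.]
P -0.05 rear -38 yaw 103.4 open 44.9 g 0.475 delta [-0.12 -1.07  0.13] rot [-22.5   0.    0. ]
P -0.045 rear -33 yaw 108.6 open 46.3 g 0.459 delta [-0.12 -1.32  0.17] rot [-27.7   0.    0. ]
P -0.04 rear -29 yaw 113.5 open 48.1 g 0.438 delta [-0.12 -1.56  0.21] rot [-32.6   0.    0. ]
P -0.035 rear -24 yaw 118.1 open 50.3 g 0.412 delta [-0.12 -1.81  0.25] rot [-37.2   0.    0. ]
P -0.03 rear -19 yaw 122.4 open 52.8 g 0.383 delta [-0.02 -2.06  0.29] rot [-41.5   0.    0. ]
P -0.02 rear -9 yaw 129.7 open 58.7 g 0.314 delta [ 0.08 -2.55  0.37] rot [-48.8   0.    0. ]
P -0.01 rear 0 yaw 137.0 open 64.1 g 0.25 delta [ 0.28 -3.03  0.55] rot [-56.1   0.    0. ]
P 0 rear 10 yaw 142.0 open 71.7 g 0.161 delta [ 0.38 -3.52  0.63] rot [-61.1   0.    0. ]
P 0.01 rear 19 yaw 147.1 open 78.7 g 0.079 delta [ 0.49 -4.    0.81] rot [-66.2   0.    0. ]
P 0.021 rear 29 yaw 150.7 open 88.1 g -0.031 delta [ 0.59 -4.54  0.89] rot [-69.8  -0.    0. ]
```

View pics/w6.png

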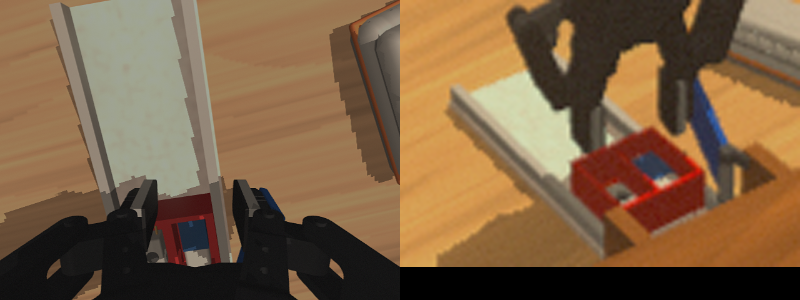

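The tray is now halfway through the mouth, its front at about riser x = −9. The door is still held by the right finger, so I'm continuing.

Request:
carry_out(
  delta_pos=[
    [0, -0.2, 0],
    [-0.05, -0.33, 0],
    [-0.1, -0.45, 0],
    [-0.1, -0.58, 0.05],
    [-0.1, -0.7, 0.1],
    [-0.1, -0.82, 0.1],
    [-0.1, -0.95, 0.1],
    [-0.1, -1.07, 0.15],
    [-0.1, -1.2, 0.15],
    [-0.1, -1.32, 0.15],
    [-0.1, -1.45, 0.2],
    [-0.1, -1.55, 0.2],
    [-0.1, -1.7, 0.2],
    [-0.1, -1.8, 0.25],
    [-0.05, -1.95, 0.25],
    [0, -2.05, 0.3],
    [0, -2.05, 0.3],
  ],
  rotation=[
    [-3, 0, 0],
    [-5.5, 0, 0],
    [-8.5, 0, 0],
    [-11.5, 0, 0],
    [-14, 0, 0],
    [-17, 0, 0],
    [-20, 0, 0],
    [-22.5, 0, 0],
    [-25, 0, 0],
    [-27.5, 0, 0],
    [-30, 0, 0],
    [-32.5, 0, 0],
    [-35, 0, 0],
    [-37, 0, 0],
    [-39.5, 0, 0],
    [-41.5, 0, 0],
    [-41.5, 0, 0],
  ],
  gripper=[0.485, 0.49, 0.49, 0.49, 0.49, 0.485, 0.48, 0.475, 0.47, 0.46, 0.45, 0.44, 0.425, 0.41, 0.4, 0.385, 0.385],
)

```text
time_s: 9.05
tcp_pos: [0.5539, 0.0518, 0.0166]
ee_rot: [0.37, -0.602, 0.371, 0.602]
contact_force: [-2.9, -1.0, 0.6]
opening: 0.0526
```

```bash
python3 - <<'E'
from h import *
where()
s=state(); M=T(); j=Rr.T@M[:2,2]; C=riser(M[:3,3]); D=s['opening']+.007; print('H',C+j*D/2,'P',C-j*D/2)
p,_=snap('wrist'); p2,d2=snap('scene'); a=cv2.resize(p,(400,300)); b=cv2.resize(p2[205:285,255:375],None,fx=3.333,fy=3.333,interpolation=cv2.INTER_CUBIC)[:300,:400]
c=np.zeros((300,800,3),np.uint8); c[:,:400]=a; c[:b.shape[0],400:400+b.shape[1]]=b; save('w7.png',c)
A=np.array([-.03,-.004]);B=np.array([.023,0]);Ha=H0;Hb=np.array([-.055,.042])
for t in np.linspace(0,1,8): P=A+(B-A)*t; push(round(P[0],4),P[1],.017-.006*t,Ha+(Hb-Ha)*t)
E
```

```text
t 9.05 riser [-46.9  20.9] z 16.6 yaw 122.5 open 52.6 F [-2.9 -1.   0.6] j7 1.44 tilt 0.0
H [-0.06289409  0.04606388] P [-0.03086831 -0.00424824]
P -0.03 rear -19 yaw 122.4 open 52.8 g 0.383 delta [-0.04 -0.07 -0.04] rot [ 0.  0. -0.]
P -0.0224 rear -12 yaw 128.1 open 55.6 g 0.35 delta [ 0.05 -0.44 -0.28] rot [-5.7  0.  -0. ]
P -0.0149 rear -4 yaw 133.2 open 58.9 g 0.311 delta [ 0.14 -0.79 -0.51] rot [-10.8   0.   -0. ]
P -0.0073 rear 3 yaw 137.8 open 62.8 g 0.266 delta [ 0.22 -1.15 -0.74] rot [-15.4   0.   -0. ]
P 0.0003 rear 10 yaw 141.9 open 67.0 g 0.216 delta [ 0.31 -1.51 -0.97] rot [-19.5   0.   -0. ]
P 0.0079 rear 17 yaw 145.6 open 71.7 g 0.162 delta [ 0.39 -1.88 -1.21] rot [-23.2   0.   -0. ]
P 0.0154 rear 24 yaw 148.8 open 76.5 g 0.106 delta [ 0.48 -2.23 -1.44] rot [-26.4   0.   -0. ]
P 0.023 rear 31 yaw 151.7 open 81.6 g 0.046 delta [ 0.56 -2.59 -1.67] rot [-29.3   0.   -0. ]
```

View pics/w7.png

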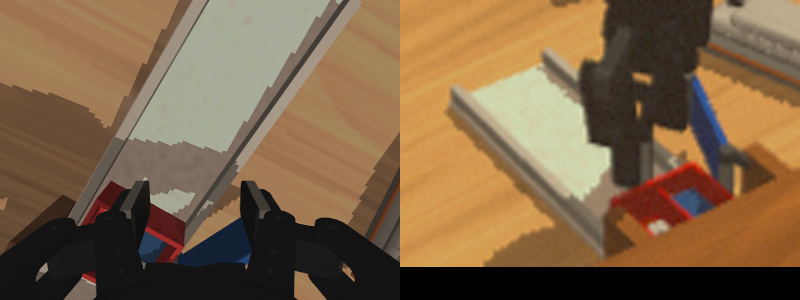

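The tray is in the bay with its rear at about −19 and its front at about +31, and the door is still held open. Next is the push home.

Request:
carry_out(
  delta_pos=[
    [0, -0.25, -0.15],
    [0.05, -0.45, -0.3],
    [0.1, -0.6, -0.4],
    [0.15, -0.8, -0.5],
    [0.2, -0.95, -0.6],
    [0.2, -1.15, -0.75],
    [0.25, -1.3, -0.85],
    [0.3, -1.5, -0.95],
    [0.35, -1.7, -1.1],
    [0.4, -1.9, -1.2],
    [0.45, -2.05, -1.35],
    [0.5, -2.25, -1.45],
    [0.5, -2.4, -1.55],
    [0.55, -2.5, -1.6],
    [0.55, -2.6, -1.65],
    [0.55, -2.6, -1.65],
  ],
  rotation=[
    [-3, 0, 0],
    [-5.5, 0, 0],
    [-8, 0, 0],
    [-10.5, 0, 0],
    [-13, 0, 0],
    [-15.5, 0, 0],
    [-17.5, 0, 0],
    [-19.5, 0, 0],
    [-21.5, 0, 0],
    [-23, 0, 0],
    [-25, 0, 0],
    [-26.5, 0, 0],
    [-28, 0, 0],
    [-29, 0, 0],
    [-29.5, 0, 0],
    [-29.5, 0, 0],
  ],
  gripper=[0.37, 0.35, 0.33, 0.31, 0.29, 0.265, 0.24, 0.215, 0.19, 0.16, 0.135, 0.105, 0.08, 0.06, 0.045, 0.045],
)

```text
time_s: 10.48
tcp_pos: [0.5853, 0.0495, 0.0116]
ee_rot: [-0.205, 0.677, -0.205, -0.677]
contact_force: [-3.0, -1.9, 4.5]
opening: 0.0815
```

```bash
python3 - <<'E'
from h import *
where()
s=state(); M=T(); j=Rr.T@M[:2,2]; C=riser(M[:3,3]); D=s['opening']+.007; print('H',C+j*D/2,'P',C-j*D/2)
p,d=snap('wrist'); p2,d2=snap('scene'); p3,_=snap('top'); a=cv2.resize(p,(400,300)); b=cv2.resize(p3[160:220,300:380],(400,300),interpolation=cv2.INTER_CUBIC)
c=np.zeros((300,800,3),np.uint8); c[:,:400]=a; c[:,400:]=b; save('w8.png',c)
E
```

```text
t 10.48 riser [-15.4  21.8] z 11.6 yaw 152.0 open 81.5 F [-3.  -1.9  4.5] j7 1.83 tilt -0.0
H [-0.05444305  0.04257413] P [0.02365851 0.00099582]
```

View pics/w8.png

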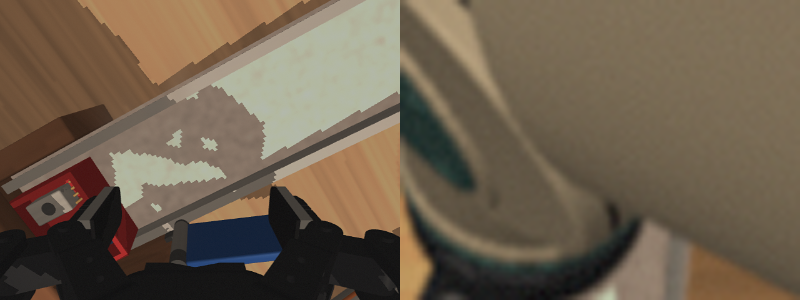

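The wrist view shows the tray up at the back of the bay by the left finger at (110,205), and the door held open by the right finger at (290,205). I'm pressing a little further to confirm the tray is against the stop.

Request:
carry_out(
  delta_pos=[
    [-0.1, -0.1, -0.2],
    [-0.1, -0.2, -0.35],
    [-0.1, -0.2, -0.35],
  ],
  rotation=[
    [0, 0, 0],
    [0, 0, 0],
    [0, 0, 0],
  ],
  gripper=[0.045, 0.045, 0.045],
)

```text
time_s: 10.88
tcp_pos: [0.5862, 0.0492, 0.0119]
ee_rot: [0.205, -0.675, 0.206, 0.678]
contact_force: [-8.5, -0.7, 5.1]
opening: 0.0815
```

```bash
python3 - <<'E'
from h import *
where()
s=state(); M=T(); j=Rr.T@M[:2,2]; C=riser(M[:3,3]); D=s['opening']+.007; print('H',C+j*D/2,'P',C-j*D/2)
p,d=snap('wrist')
# tray rim rear corners (full-res): from half view, measured rays
for n,u,v in [('rearR rim',144,250),('rearL rim',213,366)]: print(n,(riser(ray('wrist',u,v,.03))*1000).round(1),(px('wrist',u,v)*1000).round(1))
goal([-.0154,.0218],.14,152)
E
```

```text
t 10.88 riser [-14.5  21.6] z 11.9 yaw 152.0 open 81.5 F [-8.5 -0.7  5.1] j7 1.84 tilt 0.2
H [-0.05353154  0.04240981] P [0.02455929 0.00082254]
rearR rim [ 18.2 -27.6] [627.2  -2.4   3.8]
rearL rim [20.6 17.3] [632.9  49.5   8.6]
delta [-12.81   0.07   0.14] rot [-0.   0.2 -0.2]
```

```bash
cat >> h.py <<'E'
def cloud(n):
    f=np.load(n+'.npz');fx,fy,cx,cy=f['K'];d=f['d'];v,u=np.mgrid[:480,:640]
    X=(np.stack([(u-cx)/fx*d,(v-cy)/fy*d,d,np.ones_like(d)],-1)@f['W'].T)[...,:3]
    return f['p'].astype(int),d,X,(X[...,:2]-O)@Rr
def redrear(n):
    p,d,X,q=cloud(n); red=(p[...,0]>70)&(p[...,0]>2.5*p[...,1])&(p[...,0]>2.5*p[...,2])&(d>.01)&(abs(q[...,0]-.03)<.05)&(abs(q[...,1])<.035)
    for lo,hi in((.006,.014),(.014,.022),(.022,.027),(.027,.034)):
        m=red&(X[...,2]>lo)&(X[...,2]<hi); 
        if m.sum()>5: print(lo,m.sum(),'x pct 2/10/50/98',(np.percentile(q[m][:,0],[2,10,50,98])*1000).round(1),'y',(np.percentile(q[m][:,1],[2,98])*1000).round(1))
    # references in the same view: board front edge
    m=(abs(X[...,2]-.063)<.004)&(d>.01)&(abs(q[...,1])<.15)&(abs(q[...,0]-.06)<.04)
    if m.sum()>5: print('board min x',(np.percentile(q[m][:,0],[1,5])*1000).round(1))
E
python3 - <<'E'
from h import *
redrear('wrist')
E
```

```text
0.006 2284 x pct 2/10/50/98 [31.  31.3 49.9 79.2] y [-25.7  28.2]
0.014 2022 x pct 2/10/50/98 [30.9 31.2 32.  79.2] y [-25.8  28.6]
0.022 966 x pct 2/10/50/98 [30.9 31.1 31.6 67.5] y [-25.8  29.1]
0.027 2293 x pct 2/10/50/98 [31.  31.4 34.7 66.7] y [-25.7  29.7]
board min x [20.1 20.5]
```

Request:
carry_out(
  delta_pos=[
    [0, 0.2, 0.4],
    [0, 0.4, 0.8],
    [0, 0.5, 0.9],
    [0, 0.5, 0.9],
    [-4, 0.5, 0.9],
    [-8, 0.5, 0.9],
    [-12, 0.5, 0.9],
    [-14, 0.5, 0.9],
    [-14, 0.5, 0.9],
    [-14, 0.5, 0.9],
    [-14, 0.5, 0.9],
    [-14, 0.5, 0.9],
    [-14, 0.5, 0.9],
    [-14, 0.5, 0.9],
    [-14, 0.5, 0.9],
    [-14, 0.5, 0.9],
    [-14, 0.5, 0.9],
    [-14, 0.5, 0.9],
    [-14, 0.5, 0.9],
    [-14, 0.5, 0.9],
  ],
  rotation=[
    [0, 0, 0],
    [0, 0, 0],
    [0, 0, 0],
    [0, 0, 0],
    [0, 0, 0],
    [0, 0, 0],
    [0, 0, 0],
    [0, 0, 0],
    [0, 0, 0],
    [0, 0, 0],
    [0, 0, 0],
    [0, 0, 0],
    [0, 0, 0],
    [0, 0, 0],
    [0, 0, 0],
    [0, 0, 0],
    [0, 0, 0],
    [0, 0, 0],
    [0, 0, 0],
    [0, 0, 0],
  ],
  gripper=[0.045, 0.045, 0.045, 0.045, 0.045, 0.045, 0.045, 0.045, 0.045, 0.045, 0.045, 0.045, 0.045, 0.045, 0.045, 0.045, 0.045, 0.045, 0.045, 0.045],
)

```text
time_s: 12.6
tcp_pos: [0.5788, 0.0497, 0.1523]
ee_rot: [-0.205, 0.677, -0.205, -0.677]
contact_force: [-0.2, 0.9, 0.4]
opening: 0.0815
```

```bash
python3 - <<'E'
from h import *
where(); p,d=snap('wrist'); redrear('wrist'); s,_=snap('scene')
P,dd,X,q=cloud('wrist')
m=(P[...,2]>1.6*P[...,0])&(P[...,2]>50)&(X[...,2]>.044)&(X[...,2]<.056)&(abs(q[...,0])<.09)&(abs(q[...,1])<.09)
print('door',m.sum(),cv2.minAreaRect((q[m]*1000).astype(np.float32)) if m.sum()>5 else '')
a=cv2.resize(p,(400,300)); b=cv2.resize(s[200:290,255:375],(400,300),interpolation=cv2.INTER_CUBIC)
save('w9.png',np.hstack([a,b]))
E
```

```text
t 12.6 riser [-21.9  21.3] z 152.3 yaw 152.0 open 81.5 F [-0.2  0.9  0.4] j7 1.96 tilt -0.0
0.006 479 x pct 2/10/50/98 [31.8 44.3 53.2 66.2] y [-21.2  27.4]
0.014 104 x pct 2/10/50/98 [31.5 31.7 51.3 62. ] y [ 3.1 27.6]
0.022 181 x pct 2/10/50/98 [31.5 31.9 47.2 59.2] y [-25.7  27.4]
0.027 722 x pct 2/10/50/98 [31.5 31.8 34.2 56.6] y [-25.5  29.8]
board min x [47.4 48.2]
door 846 ((1.3229503631591797, -0.6707878112792969), (65.46656799316406, 4.938740253448486), 89.68699645996094)
```

View pics/w9.png

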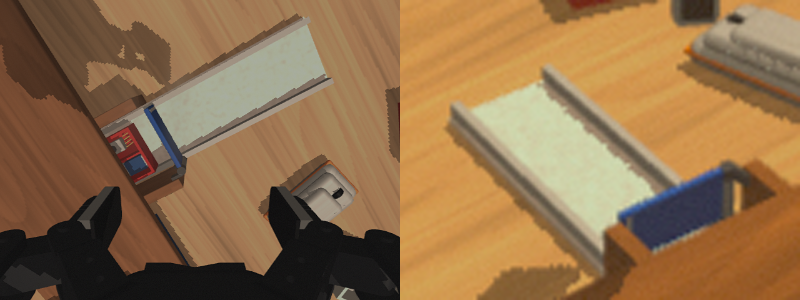

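The door is shut, with its top running (150,108)–(182,165) in the wrist half. The tray is behind it at the back of the bay and the runner is empty. In this view the board's front edge reads 47.4 mm (46 true), so the tray's rear at 31.5 mm corresponds to about 30 mm, which is fully home.

```bash
python3 -c "
from h import *
order.finish_job(); where()"
```

```text
the job is handed in; nothing more can be done
the job is handed in; nothing more can be done
```

The small red tray is fully home in its bay and the blue door is shut behind it; I handed the job in at about 12.7 s of the 72 s allowed.

I hooked the door open over its top edge with one fingertip. While still holding it, I pushed the tray in with the other fingertip. I then pressed it onto the back stop, backed off and lifted out so the door swung shut.

**Last checks**
- **Tray:** its rear reads 31.5 mm in riser x. The riser board's edge reads 1.4 to 2 mm too far in the same view, so the true value is about 30 mm, which is home. At the stop, a further 4 mm of commanded push moved the finger only 0.9 mm. The wrist force then was about 10 N.
- **Door:** measured within 0.3° of shut.
- **Robot:** the fingers were about 15 cm up, clear of everything, with wrist force about 1 N.
- **Other objects:** the mouse shows in the last pictures and I went near none of the others. I took no closing measurement of the mouse, eraser or glue stick.

**Disagreements:** the top and wrist cameras differed by 2 to 3 mm on the riser's position, so I worked from a compromise between them. One check misread the board's edge as 20 mm (likely the gripper in view); the next reading was 47.4 mm. An upward force of about 5 N appeared during the final push. I did not find its cause, and it was gone after I lifted out.

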